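# Dial open the mould lockbox

## Task

Open the grey lockbox: its steel cover is held by the combination dial, read by the clock position of the dial's crank knob, with 12 o'clock at the double mark. Turn the knob clockwise, past 9 o'clock at least once, and stop at 9; turn back anticlockwise, past 7 o'clock exactly once, and stop when you reach 7 the second time; then turn clockwise again, gently, until the dial comes up against its stop by itself somewhere between 10 and 2 o'clock. Then slide the cover fully open by its bar and let go; never force the dial against its stop or the cover against the lock (over 20 N breaks it), and leave the things around the box alone.

Things in the scene. Friction and masses are not known exactly. Their poses are not given: they have to be found in the camera images.
- lockbox: Fixed grey steel box, 160 (x) by 300 (y) by 70 mm high; origin: middle of its underside. Its +x is the dial's 12 o'clock. The dial is on the +y half of its top, the sliding cover on the -y half. Twelve white marks ring the dial, longer at 3, 6 and 9, a pair of bars at 12; from above, 3 o'clock is the box's -y, 6 its -x, 9 its +y.
- dial_center (a point): On the dial's upright axis, at its flat top face, 77 mm above the table. The dial is a disc 108 mm across with a black line to its knob. All numbers right, on the last turn a spring bolt drops in and stops the dial: over 20 N at the knob breaks it; the stop yields about 1 mm at the knob per 5 N. It differs from lock to lock, 10 to 2 o'clock, and can only be felt; if misdialled, the dial just turns on.
- dial (a joint): Dial angle, rad, growing clockwise from above, endless, not wrapped. 0: knob at 12 o'clock; h o'clock is h * 0.5236 plus whole turns. Starts between 2 and 7:30 (1.0 to 3.9). Takes 2 to 4 N at the knob. Stop within 0.15 rad of 9 and of 7 o'clock; a worse overshoot cannot be undone by turning back: dial anew from the first number, clockwise, past 9 at least twice.
- knob_grip (a point): Centre of the gripping part of the crank knob, an upright black round post 16 mm in diameter (19 mm at the top rim) and 43 mm high standing on the dial 38 mm from the axis. This point is 100 mm above the table, 23 mm above the dial's face and 20 mm below the knob's top. The knob spins freely on its own pin, so it can be led round in a circle without turning the hand.
- cover_grip (a point): Centre of the cover's pull bar: black bar on the cover's middle, 64 mm along the box's x, 12 mm thick along the box's y, standing 34 mm up from the cover; this point is 98 mm above the table, 21.5 mm above the cover's top face and 12.5 mm below the bar's top.
- cover (a joint): How far the cover has slid open, in m: 0 shut, 0.065 fully open against its end stop. It slides towards the box's -y (away from the dial) and takes about 3 N; while the lock holds it, it gives 1 mm and is then stopped, yielding 1 mm per 8 N: over 20 N breaks the lock.
- tape: Roll of paper tape lying flat, 100 mm across, 24 mm high; origin at the middle of its underside. Bystander.
- glue: White glue bottle standing, 44 mm across, 110 mm high; origin at the middle of its underside. Bystander.
- model: White model aeroplane with red tail, 246 mm long (its x, nose to -x), 200 mm span, 68 mm high; origin under its wing. Bystander.
- tray: Empty black plastic tray, 140 by 180 by 30 mm; origin at the middle of its underside. Bystander.

How it is judged (in metres and radians):
At the end, for the whole second after the job is handed in: The cover has been slid open by at least 55 of its 65 mm and is at rest and let go (value of joint cover above 0.055 m and velocity of joint cover below 0.01 m/s and contact force between the fingers and cover below 0.1 N); the robot touches nothing.
It fails at once if the dial is forced against its stop: more than 28 N on the bolt (about 22 N at the knob) (contact force between fence_c0 and anything else above 28 N).
It fails at once if the cover is forced against the lock with more than 22 N (contact force between fence_c3 and anything else above 22 N).
It fails at once if a thing around the box is moved by more than 20 mm (distance of any of tape, glue, model, tray from where it was at the start of the episode above 0.02 m).
It also fails if it takes over 67 s, if anything falls off the work surface, if the arm or the gripper's body presses on something with over 40 N, if the wrist force passes 120 N, or if a joint passes its speed limit or range.

## Robot

A 6-joint arm with a two-finger parallel gripper is mounted at the origin on the work surface. World frame = base frame: x ahead of the robot, y to its left, z up, the work surface at z = 0. Lengths are in m, angles in degrees, forces in N, time in s.
With the tool pointing down it reaches from about 0.275 to 0.975 m from the base axis. Payload 8.4 kg.
Tool frame: the origin (TCP) lies on the centre line of the jaws, within the pads' length; the fingertips stand 8 mm ahead of it and the grasp point (between the pads) lies 11 mm behind it (robot.tips_ahead is the distance from the TCP to the fingertips, in m); z points along the fingers, x is the direction in which the jaws open and shut, and the axes are right-handed (so a half turn about z gives the same grasp; the last joint's range is limited). The gripper opens to 92 mm and grips with 3 to 60 N. Pads are 20 mm wide; open, the fingers measure 128 mm over their backs; the gripper's body (75 mm by 189 mm) begins 69 mm behind the grasp point.
Start: joints at [69.821, 20.225, 93.587, -0, 66.188, -0.138], TCP at [0.214, 0.587, 0.223] pointing down, gripper open.
Joint ranges: [-150.9, 150.9], [-52.94, 120.26], [3.33, 152.33], [-74.26, 254.26], [0, 154.13], [-172.89, 172.89]. Speed limits (degrees/s): [127.2, 127.2, 159.86, 180, 180, 180].

## Interface

Orientations are given as a 3x3 rotation matrix whose columns are the frame's x, y, z axes.
In Python, from station import robot gives the robot as it stands.
- The arm moves only by the tool step_arm, never from a script. Its argument "rows" is a list of rows, each a list of 7 numbers: the shift along the world's x, y, z in units of 25 mm (1.0 is 25 mm), then the turn, a rotation vector about the world's x, y, z in units of 8 degrees (1.0 is 8 degrees), then the closure in counts, from 0 (fully open) to 255 (shut). A call has 1 to 20 rows; each row is the pose to reach, as a shift and turn from the pose commanded when the call began; what a row does not reach only later rows make up. A row lasts 1/8 s, in which the tool goes at most 62.5 mm and 10.7 degrees, less where a joint would pass 70% of its speed; a pose out of reach is approached as far as the arm can. A call with a gripper value outside its range is refused whole. The fingers move at their own pace and stop on an object; "newtons" is the grip in N (left out, the last holds). Time passes only in rows, so rows that repeat a pose let the fingers close. It gives the time, the measured TCP pose, the force and the opening at its end, in the units of the state.
- robot.get_state(): the state, without advancing time (a new reading comes with each control period).
- robot.snapshot(name): name is "side" or "top" or "wrist"; returns a dict with "frame" (420x560x3 uint8, blue, green, red), "intrinsics" (3x3 intrinsics, pixels), "distortion" ([k1, k2, p1, p2, k3] as OpenCV has them; the pictures are not rectified), "world_from_camera" (4x4, takes a point from camera to world coordinates). Camera axes: x right, y down, z forward; pixel columns grow to the right and rows downward; lengths in m; the calibration is good to about 2 mm. A picture is of the moment at which its call begins. There is no depth.
- robot.sign_off(): hands the job in, once; it reports no verdict.
The state is a dict: "time_s": time; "qpos": joint angles; "joint_velocities": joint speeds; "effort": joint torques, N m; "position": TCP position; "orientation": TCP orientation; "ft_force": force on the tool from outside, world axes, zero at the start; "ft_torque": the same for the moment, N m; "gripper_width": finger opening in m.
Only numpy, scipy, OpenCV 4.12 (cv2) and the standard library are available. Lean on these libraries where they do the work, as an engineer would, in place of code of your own. Each camera call takes 0.05 s, during which the arm holds its last target.

## Working session

There is one attempt and no reset: what is moved stays moved. The work goes in short steps, Python scripts to look and compute and a tool call to move; the robot and the scene stay as the last step left them, time stands still between calls to the robot, and variables do not carry over. Pictures are saved under pics/ and viewed, and the job is handed in when it is done.

Besides the shell and the picture viewer there is one more tool, called after "Emit:" as a command line: name --pt "numbers of a row" for each row, then --argument value for the rest. step_arm: Moves the arm, as the interface text tells. Its arguments: {"type":"object","properties":{"rows":{"type":"array","items":{"type":"array","items":{"type":"number"}}},"newtons":{"type":"number"}},"required":["rows"]}

```bash
mkdir -p pics; ls; python3 - <<'E'
from station import robot
import cv2
s=robot.get_state();print(s)
for n in("top","side","wrist"):
    d=robot.snapshot(n);cv2.imwrite(f"pics/{n}0.png",d["frame"]);print(n,d["intrinsics"],d["distortion"],d["world_from_camera"])
E
```

```text
pics
{'time_s': 0.0, 'qpos': array([ 6.98191655e+01,  2.02643731e+01,  9.36291244e+01, -1.50111599e-03,
        6.61879500e+01, -1.37348919e-01]), 'joint_velocities': array([-0.01660289, -0.02518455, -0.04889239,  0.10189642, -0.04127558,
        0.06868477]), 'effort': array([ 1.46581457e-03, -5.93852627e+01, -3.34202957e+01,  6.97617698e-02,
        2.35085998e-02, -1.07162557e-04]), 'position': array([0.21404508, 0.58668215, 0.22184277]), 'orientation': array([[ 3.42722954e-01,  9.39436405e-01, -4.67906598e-04],
       [ 9.39435445e-01, -3.42723272e-01, -1.34252587e-03],
       [-1.42158016e-03,  2.05463879e-05, -9.99998989e-01]]), 'ft_force': array([-0.92077341,  0.38438586, -0.02774644]), 'ft_torque': array([ 5.62133553e-02,  4.00430476e-02, -1.53155905e-05]), 'gripper_width': 0.09193686204260927}
top [[491.05313618   0.         279.22574155]
 [  0.         491.05313618 209.45136927]
 [  0.           0.           1.        ]] [0.03707498 0.         0.         0.         0.        ] [[-0.00345792 -0.99850353  0.05457778  0.43282103]
 [-0.99997577  0.00312295 -0.00622168  0.023384
[... 226 characters left out ...]
1.        ]] [-0.03723109  0.          0.          0.          0.        ] [[ 0.89219072 -0.33303914  0.30509121  0.14179758]
 [-0.45156406 -0.64389719  0.61764578 -0.7361443 ]
 [-0.00925285 -0.68882606 -0.72486761  1.00949687]
 [ 0.          0.          0.          1.        ]]
wrist [[360.8560454    0.         281.1482747 ]
 [  0.         360.8560454  206.97286192]
 [  0.           0.           1.        ]] [-6.72305095e-05  0.00000000e+00  0.00000000e+00  0.00000000e+00
  0.00000000e+00] [[ 0.3433415   0.90381945  0.25539581  0.14068334]
 [ 0.93920954 -0.32998891 -0.09483012  0.61329973]
 [-0.00143152  0.2724293  -0.96217474  0.38408699]
 [ 0.          0.          0.          1.        ]]
```

View pics/top0.png

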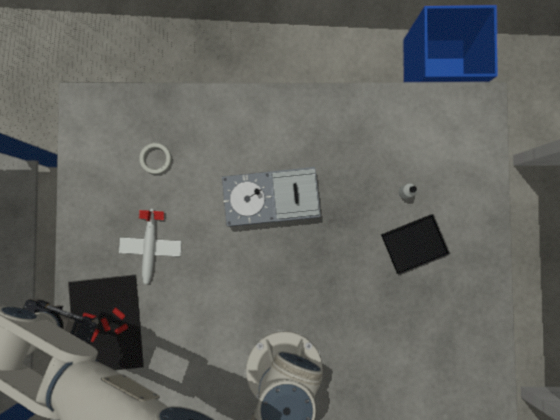

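View pics/side0.png

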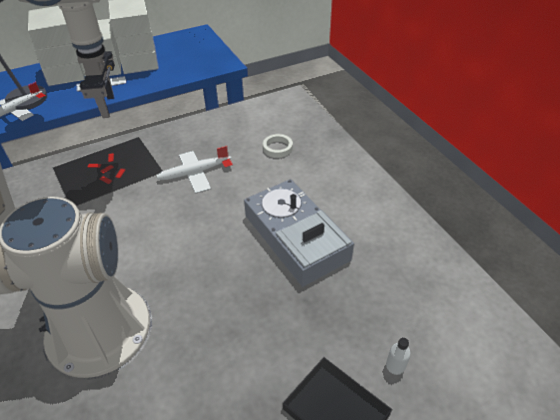

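View pics/wrist0.png

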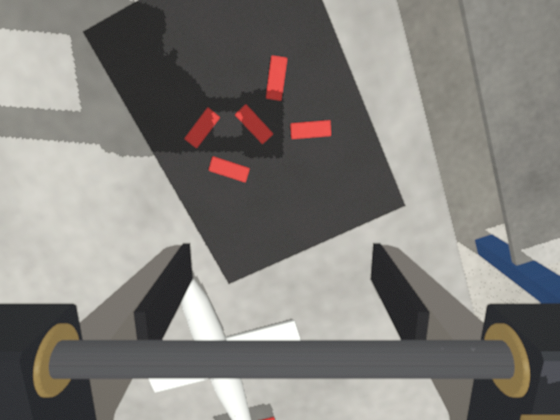

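The top view shows the box at about (271,197) px, with the dial at (247,199), the knob at about (257,192) and the bar at (296,193). Next I'll zoom in and measure.

```bash
cat > h.py <<'E'
import numpy as np,cv2
def ray(d,px):
    u=cv2.undistortPoints(np.array([[px]],float),d["intrinsics"],np.array(d["distortion"],float))[0,0]
    T=d["world_from_camera"];v=T[:3,:3]@np.array([u[0],u[1],1.]);return T[:3,3],v
def onz(d,px,z):
    o,v=ray(d,px);return o+v*(z-o[2])/v[2]
def proj(d,P):
    T=np.linalg.inv(d["world_from_camera"]);return cv2.projectPoints(np.array(P,float).reshape(-1,3),cv2.Rodrigues(T[:3,:3])[0],T[:3,3],d["intrinsics"],np.array(d["distortion"],float))[0][:,0]
E
python3 - <<'E'
from h import *
from station import robot
d=robot.snapshot("top");f=d["frame"]
cv2.imwrite("pics/topc.png",cv2.resize(f[155:240,210:330],None,fx=6,fy=6,interpolation=cv2.INTER_CUBIC))
print("dial",onz(d,(247,199),.077),"knobtop",onz(d,(257,191),.12),"bar",onz(d,(296,193),.110))
E
```

```text
dial [0.55121271 0.11573514 0.077     ] knobtop [0.57259074 0.08234695 0.12      ] bar [ 0.56693253 -0.03837444  0.11      ]
```

View pics/topc.png

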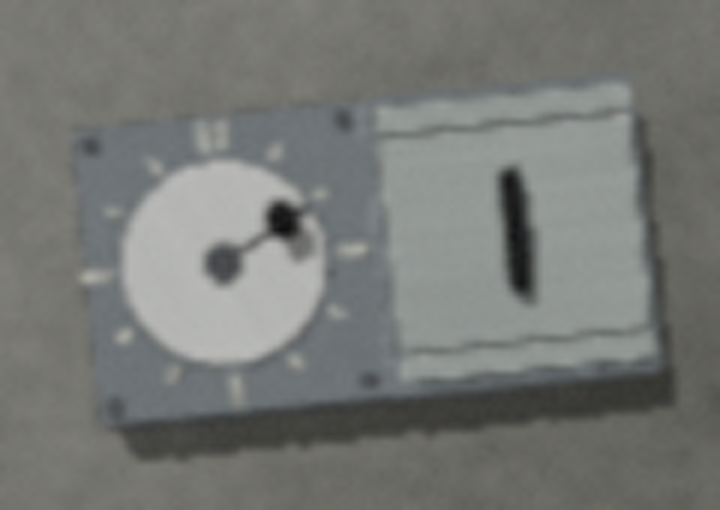

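The knob reads about 2:15 and the box yaw is about +5°. I'll move above the dial for a closer wrist look.

Emit:
step_arm --pt "6 -9.5 1.5 0 0 1.5 0" --pt "12.6 -19.5 2.5 0 0 3.1 0" --pt "12.6 -19.5 2.5 0 0 3.1 0" --pt "12.6 -19.5 2.5 0 0 3.1 0" --pt "12.6 -19.5 2.5 0 0 3.1 0" --pt "12.6 -19.5 2.5 0 0 3.1 0" --pt "12.6 -19.5 2.5 0 0 3.1 0" --pt "12.6 -19.5 2.5 0 0 3.1 0" --pt "12.6 -19.5 2.5 0 0 3.1 0" --pt "12.6 -19.5 2.5 0 0 3.1 0" --pt "12.6 -19.5 2.5 0 0 3.1 0" --pt "12.6 -19.5 2.5 0 0 3.1 0" --pt "12.6 -19.5 2.5 0 0 3.1 0" --pt "12.6 -19.5 2.5 0 0 3.1 0" --newtons 15

```text
time_s: 1.95
position: [0.5288, 0.1005, 0.2851]
orientation: [[-0.084, 0.996, -0.0], [0.996, 0.084, 0.0], [0.0, -0.0, -1.0]]
ft_force: [0.0, -0.5, 0.1]
gripper_width: 0.0919
```

```bash
python3 - <<'E'
from h import *
from station import robot
s=robot.get_state();print(s["position"],s["orientation"],s["ft_force"],s["time_s"])
d=robot.snapshot("wrist");cv2.imwrite("pics/w1.png",d["frame"]);np.save("w1.npy",d,allow_pickle=True)
E
```

```text
[0.5287885  0.10046689 0.28506236] [[-8.42589387e-02  9.96443889e-01 -8.45465533e-05]
 [ 9.96443890e-01  8.42589445e-02  6.77863877e-05]
 [ 7.46691351e-05 -7.85342874e-05 -9.99999994e-01]] [ 0.02518119 -0.46627321  0.12927341] 1.95
```

View pics/w1.png

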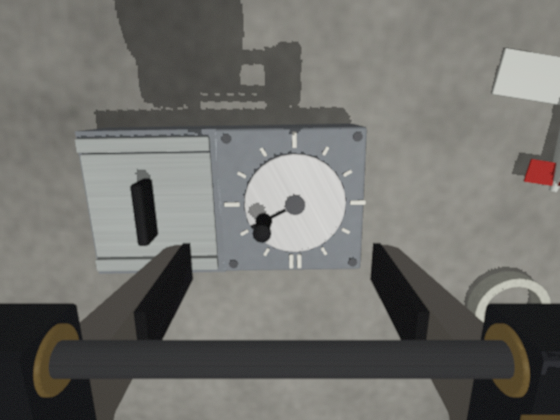

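The wrist view shows the white disc centred near (295,203), the double mark at (295,262), the knob top near (261,233), the knob base near (264,220), and the bar top near (145,210). I'll segment these.

```bash
python3 - <<'E'
from h import *
d=np.load("w1.npy",allow_pickle=True).item();f=d["frame"];g=cv2.cvtColor(f,cv2.COLOR_BGR2GRAY)
m=(g>165).astype(np.uint8)
n,l,st,c=cv2.connectedComponentsWithStats(m)
P={}
for i in range(1,n):
    x,y,w,h,a=st[i]
    if 210<c[i][0]<370 and 125<c[i][1]<275 and a>5: print(i,st[i],c[i].round(1), onz(d,c[i],.077 if a>1000 else .070).round(4))
i=max(range(1,n),key=lambda i:st[i][4] if 240<c[i][0]<340 and 125<c[i][1]<275 else 0)
cs=cv2.findContours((l==i).astype(np.uint8),cv2.RETR_EXTERNAL,cv2.CHAIN_APPROX_NONE)[0][0][:,0]
h=cv2.convexHull(cs)
W=np.array([onz(d,p,.077)[:2] for p in h[:,0].astype(float)])
A=np.c_[2*W,np.ones(len(W))];x=np.linalg.lstsq(A,(W**2).sum(1),rcond=None)[0]
print("disc",x[:2],np.sqrt(x[2]+x[:2]@x[:2]))
b=(g<55).astype(np.uint8);n,l,st,c=cv2.connectedComponentsWithStats(b)
for i in range(1,n):
    if st[i][4]>30 and 100<c[i][0]<370 and 125<c[i][1]<275: print("dark",st[i],c[i].round(1))
cv2.imwrite("pics/w1c.png",cv2.resize(f[120:275,75:375],None,fx=2.6,fy=2.6,interpolation=cv2.INTER_CUBIC))
E
```

```text
2 [292 133   5  15  68] [294.1 140.5] [0.4851 0.1103 0.07  ]
19 [323 147   6   9  31] [325.5 150.6] [0.4928 0.1438 0.07  ]
24 [260 148   7   8  31] [262.9 151.6] [0.4993 0.079  0.07  ]
28 [ 245  154  101   98 6644] [298.1 200.8] [0.5471 0.1201 0.077 ]
41 [343 170   9   7  32] [347.1 173. ] [0.5143 0.1694 0.07  ]
44 [237 172   9   6  29] [241.2 174.5] [0.5253 0.0578 0.07  ]
65 [350 200  16   5  66] [358.  202.3] [0.5452 0.1854 0.07  ]
66 [224 202  16   5  62] [231.7 204.4] [0.559  0.0493 0.07  ]
67 [342 228   8   6  29] [345.4 230.6] [0.5784 0.1761 0.07  ]
68 [241 230   7   6  27] [243.9 232.3] [0.5899 0.0642 0.07  ]
71 [264 249   5   7  23] [265.9 251.9] [0.6112 0.0902 0.07  ]
72 [321 248   6   7  26] [323.5 251. ] [0.6047 0.1547 0.07  ]
77 [289 255   5  14  58] [290.7 261.2] [0.6202 0.1191 0.07  ]
78 [297 255   5  13  61] [298.9 261. ] [0.6191 0.1284 0.07  ]
88 [206 263  10   5  27] [210.9 265.5] [0.6331 0.029  0.07  ]
disc [0.55142546 0.11700926] 0.053412532935480324
dark [ 131  179   26   66 1229] [144.  210.8]
dark [252 211  32  31 399] [262.3 227.1]
```

View pics/w1c.png

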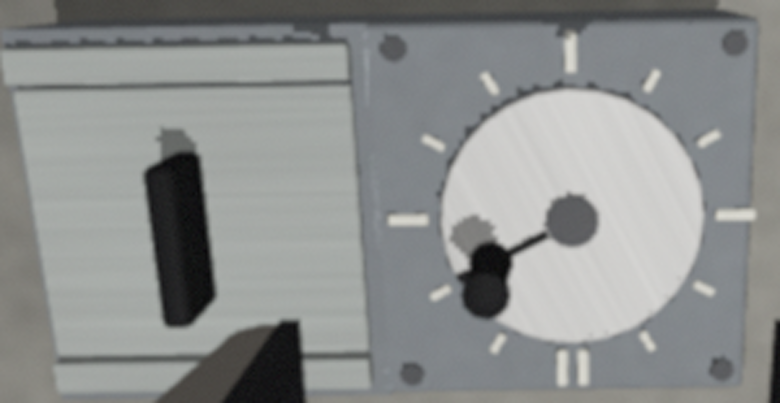

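```bash
python3 - <<'E'
from h import *
d=np.load("w1.npy",allow_pickle=True).item()
C=np.array([.552,.117]);yaw=np.radians(5.75)
def clock(p):
    v=p[:2]-C;return -(np.arctan2(v[1],v[0])-yaw), np.hypot(*v)
for px,z in (((262.3,233.8),.12),((263.8,220.),.077)):
    k=onz(d,px,z);print(k,clock(k))
for px in ((144,181),(138,245)):
    pass
from station import robot
for n,p in (("top",None),("side",None)):
    dd=robot.snapshot(n); 
    a=clock(onz(d,(262.3,233.8),.12))[0]
    P=[[*(C+.038*np.array([np.cos(yaw-a),np.sin(yaw-a)])),.12],[*C,.077]]
    q=proj(dd,P);print(n,q)
    f=cv2.resize(dd["frame"],None,fx=6,fy=6,interpolation=cv2.INTER_CUBIC)
    x,y=(q[1]*6).astype(int)
    for u in q: cv2.circle(f,tuple(int(t*6+3) for t in u),3,(0,0,255),-1)
    cv2.imwrite(f"pics/chk_{n}.png",f[y-200:y+200,x-250:x+250])
# bar top face centre
k=np.mean([onz(d,p,.1105) for p in ((131.5+2,180),(147,178.5),(157,233),(147,244))],0);print(k)
E
```

```text
[0.5715181  0.08590405 0.12      ] (np.float64(1.1106332407167177), np.float64(0.036713950443609686))
[0.57147915 0.08536849 0.077     ] (np.float64(1.1191858400927834), np.float64(0.037148207893607336))
top [[256.19986584 191.12784722]
 [246.60066739 198.75341965]]
side [[292.10257843 195.95454263]
 [280.25155006 202.32565231]]
[ 0.55950537 -0.02842823  0.1105    ]
```

View pics/chk_side.png

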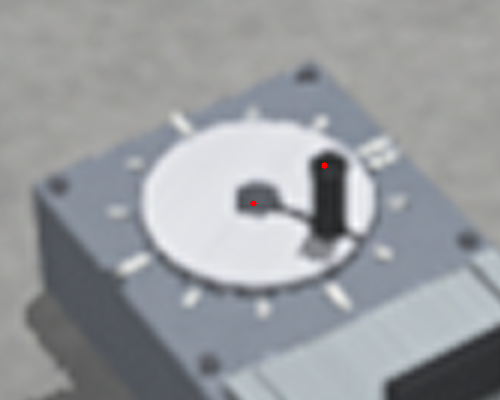

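Emit:
step_arm --pt "1.71 -0.56 -1.5 0 0 0.1 0" --pt "1.71 -0.56 -3.5 0 0 0.1 60" --pt "1.71 -0.56 -5.0 0 0 0.1 90" --pt "1.71 -0.56 -6.0 0 0 0.1 90" --pt "1.71 -0.56 -7.0 0 0 0.1 90" --pt "1.71 -0.56 -7.4 0 0 0.1 90" --pt "1.71 -0.56 -7.7 0 0 0.1 90" --pt "1.71 -0.56 -7.7 0 0 0.1 90" --newtons 12

```text
time_s: 3.1
position: [0.5721, 0.0857, 0.0927]
orientation: [[-0.097, 0.995, 0.0], [0.995, 0.097, 0.0], [-0.0, 0.0, -1.0]]
ft_force: [1.0, 0.2, 0.7]
gripper_width: 0.0592
```

```bash
python3 - <<'E'
from h import *
from station import robot
d=robot.snapshot("wrist");cv2.imwrite("pics/w2.png",d["frame"])
E
```

```text
(no output)
```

View pics/w2.png

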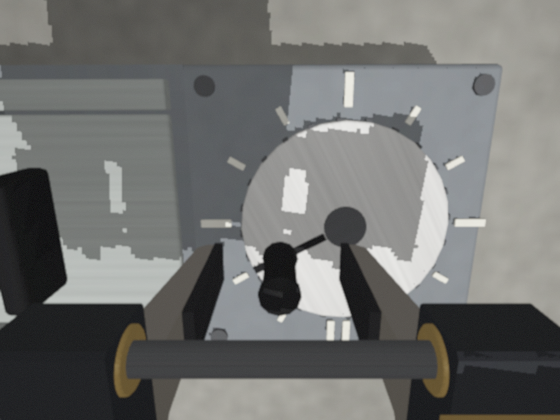

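The knob, with its top at (280,293), sits between the jaws. Next I'll close on it.

Emit:
step_arm --pt "0 0 0 0 0 0 255" --pt "0 0 0 0 0 0 255" --pt "0 0 0 0 0 0 255" --pt "0 0 0 0 0 0 255" --pt "0 0 0 0 0 0 255" --pt "0 0 0 0 0 0 255" --newtons 12

```text
time_s: 3.9
position: [0.5722, 0.0853, 0.0927]
orientation: [[-0.097, 0.995, 0.0], [0.995, 0.097, -0.0], [-0.0, 0.0, -1.0]]
ft_force: [1.3, -2.9, 1.0]
gripper_width: 0.0168
```

```bash
python3 - <<'E'
from h import *
from station import robot
s=robot.get_state();print(s["position"],s["ft_force"],s["gripper_width"],s["time_s"])
d=robot.snapshot("wrist");cv2.imwrite("pics/w3.png",d["frame"]);np.save("w3.npy",d,allow_pickle=True)
f=d["frame"];g=cv2.cvtColor(f,cv2.COLOR_BGR2GRAY)
C=np.array([.552,.117,.077])
print("pred C",proj(d,C))
E
```

```text
[0.57221755 0.08531657 0.09267828] [ 1.34492838 -2.94395208  1.04128622] 0.0168349581664633 3.9
pred C [[345.4603149  226.72373661]]
```

View pics/w3.png

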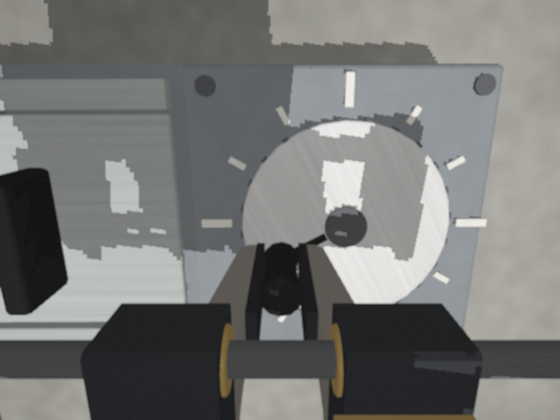

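```bash
cat > circ.py <<'E'
import sys,numpy as np
# circ.py cx cy curx cury th0 th1 n
cx,cy,px,py,a,b,n=map(float,sys.argv[1:8]);r=.038
out=[]
for t in np.linspace(a,b,int(n)+1)[1:]:
    w=np.radians(5.75-t);P=np.array([cx+r*np.cos(w),cy+r*np.sin(w)])
    q=np.round((P-[px,py])/.025,2);out.append([float(q[0]),float(q[1]),0,0,0,0,255])
print(out);print("cmd end",px+q[0]*.025,py+q[1]*.025)
E
python3 circ.py .552 .117 .5718 .0855 63.2 183.2 10
```

```text
[[-0.26, -0.16, 0, 0, 0, 0, 255], [-0.57, -0.24, 0, 0, 0, 0, 255], [-0.88, -0.26, 0, 0, 0, 0, 255], [-1.2, -0.21, 0, 0, 0, 0, 255], [-1.49, -0.09, 0, 0, 0, 0, 255], [-1.76, 0.09, 0, 0, 0, 0, 255], [-1.98, 0.31, 0, 0, 0, 0, 255], [-2.15, 0.58, 0, 0, 0, 0, 255], [-2.26, 0.88, 0, 0, 0, 0, 255], [-2.31, 1.19, 0, 0, 0, 0, 255]]
cmd end 0.51405 0.11525
```

Emit:
step_arm --pt "-0.26 -0.16 0 0 0 0 255" --pt "-0.57 -0.24 0 0 0 0 255" --pt "-0.88 -0.26 0 0 0 0 255" --pt "-1.2 -0.21 0 0 0 0 255" --pt "-1.49 -0.09 0 0 0 0 255"

```text
time_s: 4.58
position: [0.5337, 0.0833, 0.0926]
orientation: [[-0.097, 0.995, -0.001], [0.995, 0.097, -0.0], [-0.0, -0.001, -1.0]]
ft_force: [1.2, -3.7, 2.1]
gripper_width: 0.0175
```

Emit:
step_arm --pt "-0.27 0.18 0 0 0 0 255" --pt "-0.49 0.4 0 0 0 0 255" --pt "-0.66 0.67 0 0 0 0 255" --pt "-0.77 0.97 0 0 0 0 255" --pt "-0.82 1.28 0 0 0 0 255"

```text
time_s: 5.2
position: [0.5133, 0.1161, 0.0925]
orientation: [[-0.097, 0.995, -0.001], [0.995, 0.097, 0.0], [0.0, -0.001, -1.0]]
ft_force: [-1.7, -2.3, 3.7]
gripper_width: 0.017
```

```bash
python3 - <<'E'
from h import *
from station import robot
s=robot.get_state();print(s["position"],s["ft_force"],s["gripper_width"],s["time_s"])
d=robot.snapshot("wrist");cv2.imwrite("pics/w4.png",d["frame"])
E
python3 circ.py .552 .117 .51405 .11525 183.2 303.2 8
```

```text
[0.51331472 0.11610967 0.09254661] [-1.72267768 -2.25472336  3.70987331] 0.016985383388566953 5.2
[[0.03, 0.4, 0, 0, 0, 0, 255], [0.17, 0.77, 0, 0, 0, 0, 255], [0.4, 1.1, 0, 0, 0, 0, 255], [0.7, 1.35, 0, 0, 0, 0, 255], [1.06, 1.52, 0, 0, 0, 0, 255], [1.45, 1.59, 0, 0, 0, 0, 255], [1.85, 1.55, 0, 0, 0, 0, 255], [2.22, 1.42, 0, 0, 0, 0, 255]]
cmd end 0.56955 0.15075
```

View pics/w4.png

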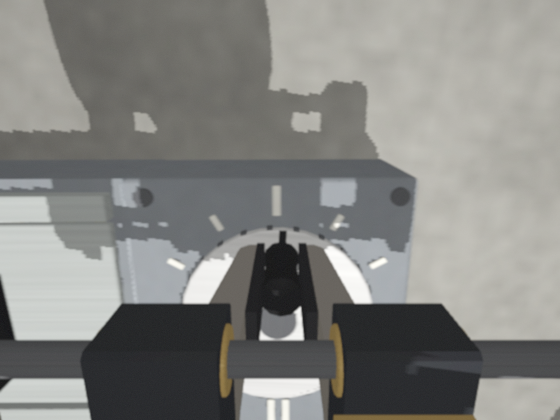

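The knob is led well: its line points near 6 o'clock and the forces are small. I'll continue clockwise.

Emit:
step_arm --pt "0.03 0.4 0 0 0 0 255" --pt "0.17 0.77 0 0 0 0 255" --pt "0.4 1.1 0 0 0 0 255" --pt "0.7 1.35 0 0 0 0 255" --pt "1.06 1.52 0 0 0 0 255" --pt "1.45 1.59 0 0 0 0 255" --pt "1.85 1.55 0 0 0 0 255" --pt "2.22 1.42 0 0 0 0 255"

```text
time_s: 6.25
position: [0.5695, 0.1507, 0.0924]
orientation: [[-0.097, 0.995, -0.002], [0.995, 0.097, -0.001], [-0.0, -0.002, -1.0]]
ft_force: [-6.3, -3.6, 7.8]
gripper_width: 0.0166
```

```bash
python3 circ.py .552 .117 .56955 .15075 303.2 583.2 19
```

```text
[[0.32, -0.22, 0, 0, 0, 0, 255], [0.57, -0.52, 0, 0, 0, 0, 255], [0.74, -0.87, 0, 0, 0, 0, 255], [0.81, -1.25, 0, 0, 0, 0, 255], [0.79, -1.64, 0, 0, 0, 0, 255], [0.67, -2.01, 0, 0, 0, 0, 255], [0.45, -2.34, 0, 0, 0, 0, 255], [0.16, -2.6, 0, 0, 0, 0, 255], [-0.18, -2.78, 0, 0, 0, 0, 255], [-0.56, -2.86, 0, 0, 0, 0, 255], [-0.95, -2.85, 0, 0, 0, 0, 255], [-1.33, -2.74, 0, 0, 0, 0, 255], [-1.66, -2.53, 0, 0, 0, 0, 255], [-1.93, -2.25, 0, 0, 0, 0, 255], [-2.12, -1.91, 0, 0, 0, 0, 255], [-2.21, -1.53, 0, 0, 0, 0, 255], [-2.21, -1.14, 0, 0, 0, 0, 255], [-2.1, -0.76, 0, 0, 0, 0, 255], [-1.91, -0.43, 0, 0, 0, 0, 255]]
cmd end 0.5218 0.13999999999999999
```

Emit:
step_arm --pt "0.32 -0.22 0 0 0 0 255" --pt "0.57 -0.52 0 0 0 0 255" --pt "0.74 -0.87 0 0 0 0 255" --pt "0.81 -1.25 0 0 0 0 255" --pt "0.79 -1.64 0 0 0 0 255" --pt "0.67 -2.01 0 0 0 0 255" --pt "0.45 -2.34 0 0 0 0 255" --pt "0.16 -2.6 0 0 0 0 255" --pt "-0.18 -2.78 0 0 0 0 255" --pt "-0.56 -2.86 0 0 0 0 255"

```text
time_s: 7.5
position: [0.5579, 0.0794, 0.0928]
orientation: [[-0.097, 0.995, 0.004], [0.995, 0.097, 0.0], [-0.0, 0.004, -1.0]]
ft_force: [6.1, -0.0, -3.1]
gripper_width: 0.0166
```

```bash
python3 - <<'E'
from h import *
from station import robot
s=robot.get_state();print(s["position"],s["ft_force"],s["gripper_width"],s["time_s"])
d=robot.snapshot("wrist");cv2.imwrite("pics/w5.png",d["frame"])
E
python3 circ.py .552 .117 .55555 .07925 450.5 583.2 9
```

```text
[0.55792794 0.07943897 0.09281344] [ 6.06461464 -0.04929646 -3.12822941] 0.01663743265857062 7.5
[[-0.39, 0.01, 0, 0, 0, 0, 255], [-0.77, 0.12, 0, 0, 0, 0, 255], [-1.1, 0.33, 0, 0, 0, 0, 255], [-1.37, 0.61, 0, 0, 0, 0, 255], [-1.56, 0.95, 0, 0, 0, 0, 255], [-1.65, 1.33, 0, 0, 0, 0, 255], [-1.65, 1.72, 0, 0, 0, 0, 255], [-1.54, 2.1, 0, 0, 0, 0, 255], [-1.35, 2.43, 0, 0, 0, 0, 255]]
cmd end 0.5218 0.14
```

View pics/w5.png

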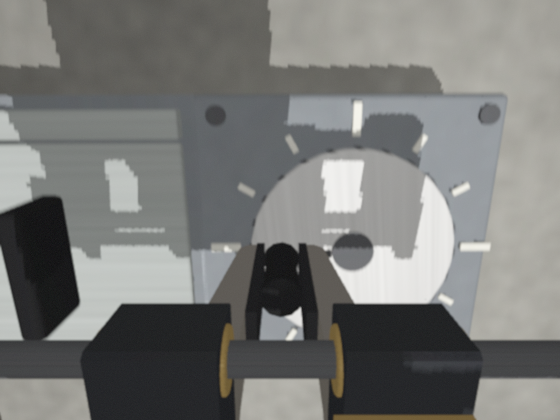

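The knob is near 3 o'clock with the grip intact. I'll carry on round.

Emit:
step_arm --pt "-0.39 0.01 0 0 0 0 255" --pt "-0.77 0.12 0 0 0 0 255" --pt "-1.1 0.33 0 0 0 0 255" --pt "-1.37 0.61 0 0 0 0 255" --pt "-1.56 0.95 0 0 0 0 255" --pt "-1.65 1.33 0 0 0 0 255" --pt "-1.65 1.72 0 0 0 0 255" --pt "-1.54 2.1 0 0 0 0 255" --pt "-1.35 2.43 0 0 0 0 255"

```text
time_s: 8.68
position: [0.5208, 0.1395, 0.0925]
orientation: [[-0.097, 0.995, -0.003], [0.995, 0.097, -0.002], [-0.001, -0.003, -1.0]]
ft_force: [-3.3, -6.4, 7.1]
gripper_width: 0.0168
```

```bash
python3 circ.py .552 .117 .5218 .14 583.2 630 5
```

```text
[[0.17, 0.19, 0, 0, 0, 0, 255], [0.36, 0.34, 0, 0, 0, 0, 255], [0.58, 0.46, 0, 0, 0, 0, 255], [0.81, 0.55, 0, 0, 0, 0, 255], [1.06, 0.59, 0, 0, 0, 0, 255]]
cmd end 0.5483 0.15475
```

Emit:
step_arm --pt "0.17 0.19 0 0 0 0 255" --pt "0.36 0.34 0 0 0 0 255" --pt "0.58 0.46 0 0 0 0 255" --pt "0.81 0.55 0 0 0 0 255" --pt "1.06 0.59 0 0 0 0 255" --pt "1.06 0.59 0 0 0 0 255" --pt "1.06 0.59 0 0 0 0 255"

```text
time_s: 9.55
position: [0.5484, 0.1548, 0.0925]
orientation: [[-0.097, 0.995, -0.0], [0.995, 0.097, -0.0], [-0.0, -0.0, -1.0]]
ft_force: [-1.3, -0.8, 3.1]
gripper_width: 0.017
```

```bash
cat > look.py <<'E'
import sys
from h import *
from station import robot
s=robot.get_state();print(s["position"],s["ft_force"],s["gripper_width"],s["time_s"])
v=s["position"][:2]-[.552,.117];print("clock deg",(5.75-np.degrees(np.arctan2(v[1],v[0])))%360,np.hypot(*v))
for n in sys.argv[2:]:
    d=robot.snapshot(n);f=d["frame"]
    if n!="wrist":
        x,y=proj(d,[.552,.117,.09])[0].astype(int);f=cv2.resize(f[y-35:y+35,x-50:x+50],None,fx=6,fy=6,interpolation=cv2.INTER_CUBIC)
    cv2.imwrite(f"pics/{sys.argv[1]}_{n}.png",f)
E
python3 look.py nine wrist side
```

```text
[0.54836184 0.15476834 0.09252917] [-1.29599949 -0.83892089  3.06155053] 0.01695200814328094 9.55
clock deg 270.24777610543595 0.03794316482118068
```

View pics/nine_wrist.png

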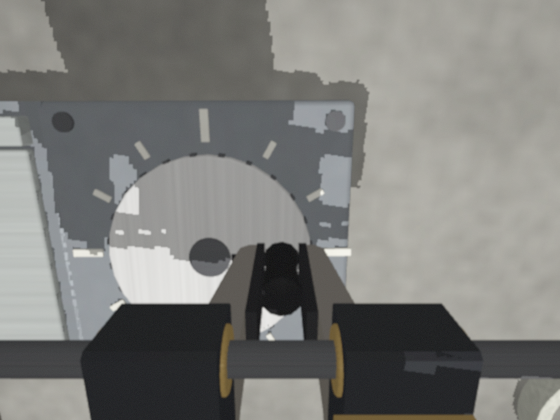

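View pics/nine_side.png

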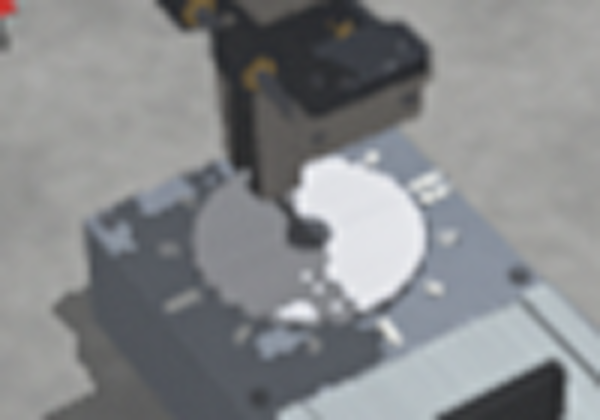

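At 9 o'clock, 270.2° by the TCP, and the line points at the 9 mark at (338,253). Now anticlockwise.

```bash
python3 circ.py .552 .117 .5483 .15475 630 360 18; python3 circ.py .552 .117 .5898 .1208 360 240 8
```

```text
[[-0.39, -0.09, 0, 0, 0, 0, 255], [-0.74, -0.28, 0, 0, 0, 0, 255], [-1.03, -0.55, 0, 0, 0, 0, 255], [-1.24, -0.89, 0, 0, 0, 0, 255], [-1.35, -1.27, 0, 0, 0, 0, 255], [-1.36, -1.66, 0, 0, 0, 0, 255], [-1.27, -2.05, 0, 0, 0, 0, 255], [-1.09, -2.4, 0, 0, 0, 0, 255], [-0.81, -2.69, 0, 0, 0, 0, 255], [-0.48, -2.9, 0, 0, 0, 0, 255], [-0.1, -3.01, 0, 0, 0, 0, 255], [0.3, -3.02, 0, 0, 0, 0, 255], [0.69, -2.93, 0, 0, 0, 0, 255], [1.04, -2.74, 0, 0, 0, 0, 255], [1.33, -2.47, 0, 0, 0, 0, 255], [1.53, -2.13, 0, 0, 0, 0, 255], [1.65, -1.75, 0, 0, 0, 0, 255], [1.66, -1.36, 0, 0, 0, 0, 255]]
cmd end 0.5898 0.12075
[[-0.09, 0.39, 0, 0, 0, 0, 255], [-0.28, 0.74, 0, 0, 0, 0, 255], [-0.55, 1.03, 0, 0, 0, 0, 255], [-0.89, 1.23, 0, 0, 0, 0, 255], [-1.27, 1.35, 0, 0, 0, 0, 255], [-1.66, 1.36, 0, 0, 0, 0, 255], [-2.05, 1.27, 0, 0, 0, 0, 255], [-2.4, 1.08, 0, 0, 0, 0, 255]]
cmd end 0.5298 0.14780000000000001
```

Emit:
step_arm --pt "-0.39 -0.09 0 0 0 0 255" --pt "-0.74 -0.28 0 0 0 0 255" --pt "-1.03 -0.55 0 0 0 0 255" --pt "-1.24 -0.89 0 0 0 0 255" --pt "-1.35 -1.27 0 0 0 0 255" --pt "-1.36 -1.66 0 0 0 0 255" --pt "-1.27 -2.05 0 0 0 0 255" --pt "-1.09 -2.4 0 0 0 0 255" --pt "-0.81 -2.69 0 0 0 0 255" --pt "-0.48 -2.9 0 0 0 0 255" --pt "-0.1 -3.01 0 0 0 0 255" --pt "0.3 -3.02 0 0 0 0 255" --pt "0.69 -2.93 0 0 0 0 255" --pt "1.04 -2.74 0 0 0 0 255" --pt "1.33 -2.47 0 0 0 0 255" --pt "1.53 -2.13 0 0 0 0 255" --pt "1.65 -1.75 0 0 0 0 255" --pt "1.66 -1.36 0 0 0 0 255"

```text
time_s: 11.9
position: [0.5896, 0.1209, 0.0924]
orientation: [[-0.097, 0.995, -0.001], [0.995, 0.097, -0.001], [-0.001, -0.001, -1.0]]
ft_force: [-5.9, -5.9, 7.4]
gripper_width: 0.0168
```

```bash
python3 look.py mid wrist;  python3 circ.py .552 .117 .5298 .1478 240 210 5
```

```text
[0.5895579  0.12089408 0.09244617] [-5.87747589 -5.87145831  7.3723599 ] 0.016830154199299164 11.9
clock deg 359.8306130954741 0.03775922836418382
[[-0.12, -0.1, 0, 0, 0, 0, 255], [-0.24, -0.21, 0, 0, 0, 0, 255], [-0.34, -0.33, 0, 0, 0, 0, 255], [-0.43, -0.47, 0, 0, 0, 0, 255], [-0.5, -0.61, 0, 0, 0, 0, 255]]
cmd end 0.5173000000000001 0.13255
```

View pics/mid_wrist.png

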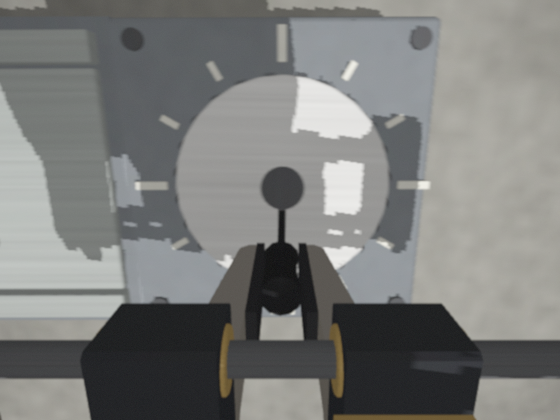

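The line points straight to 12, from the hub at (282,188) to the knob at (281,250). I'll continue to just before 7.

Emit:
step_arm --pt "-0.09 0.39 0 0 0 0 255" --pt "-0.28 0.74 0 0 0 0 255" --pt "-0.55 1.03 0 0 0 0 255" --pt "-0.89 1.23 0 0 0 0 255" --pt "-1.27 1.35 0 0 0 0 255" --pt "-1.66 1.36 0 0 0 0 255" --pt "-2.05 1.27 0 0 0 0 255" --pt "-2.4 1.08 0 0 0 0 255"

```text
time_s: 12.95
position: [0.5318, 0.1493, 0.0928]
orientation: [[-0.097, 0.995, 0.004], [0.995, 0.097, 0.002], [0.001, 0.004, -1.0]]
ft_force: [4.9, 4.2, -3.9]
gripper_width: 0.0168
```

Emit:
step_arm --pt "-0.12 -0.1 0 0 0 0 255" --pt "-0.24 -0.21 0 0 0 0 255" --pt "-0.34 -0.33 0 0 0 0 255" --pt "-0.43 -0.47 0 0 0 0 255" --pt "-0.5 -0.61 0 0 0 0 255" --pt "-0.5 -0.61 0 0 0 0 255" --pt "-0.5 -0.61 0 0 0 0 255"

```text
time_s: 13.82
position: [0.5171, 0.1329, 0.0925]
orientation: [[-0.097, 0.995, -0.001], [0.995, 0.097, -0.0], [0.0, -0.001, -1.0]]
ft_force: [-3.6, 3.2, 3.6]
gripper_width: 0.0169
```

```bash
python3 look.py seven wrist; python3 circ.py .552 .117 .5173 .13255 210 290 8
```

```text
[0.51712131 0.13290964 0.09252886] [-3.58029261  3.24456999  3.61848646] 0.01687981389911581 13.825
clock deg 210.269732695307 0.03833588303391216
[[0.13, 0.23, 0, 0, 0, 0, 255], [0.3, 0.44, 0, 0, 0, 0, 255], [0.5, 0.61, 0, 0, 0, 0, 255], [0.73, 0.75, 0, 0, 0, 0, 255], [0.98, 0.84, 0, 0, 0, 0, 255], [1.24, 0.89, 0, 0, 0, 0, 255], [1.5, 0.89, 0, 0, 0, 0, 255], [1.76, 0.85, 0, 0, 0, 0, 255]]
cmd end 0.5613 0.1538
```

View pics/seven_wrist.png

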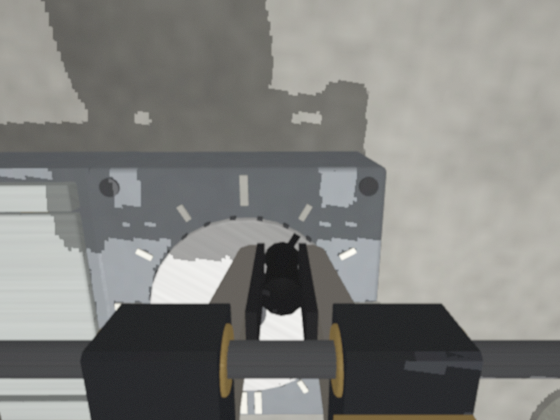

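The line tip at (296,240) points to the 7 mark at (305,212), so it's at 7. Now clockwise to 280°, then gently.

Emit:
step_arm --pt "0.13 0.23 0 0 0 0 255" --pt "0.3 0.44 0 0 0 0 255" --pt "0.5 0.61 0 0 0 0 255" --pt "0.73 0.75 0 0 0 0 255" --pt "0.98 0.84 0 0 0 0 255" --pt "1.24 0.89 0 0 0 0 255" --pt "1.5 0.89 0 0 0 0 255" --pt "1.5 0.89 0 0 0 0 255"

```text
time_s: 14.88
position: [0.5559, 0.1546, 0.0926]
orientation: [[-0.097, 0.995, 0.001], [0.995, 0.097, -0.001], [-0.001, 0.001, -1.0]]
ft_force: [1.8, -1.9, 1.6]
gripper_width: 0.0169
```

```bash
python3 look.py x; cat > fine.py <<'E'
import numpy as np,sys
# absolute commanded path, 4 deg calls of 2 rows, relative to previous rounded command
px,py,a=map(float,sys.argv[1:4])
while a<430:
    rows=[]
    for t in (a+2,a+4):
        w=np.radians(5.75-t);P=np.array([.552+.038*np.cos(w),.117+.038*np.sin(w)])
        q=np.round((P-[px,py])/.025,2);rows.append([float(q[0]),float(q[1])])
    a+=4;px+=q[0]*.025;py+=q[1]*.025
    print(a,rows,round(px,5),round(py,5), "tang",np.round([-np.sin(np.radians(a-5.75)),-np.cos(np.radians(a-5.75))],2))
E
python3 fine.py .5548 .1548 280
```

```text
[0.55594344 0.15460354 0.09264438] [ 1.75552219 -1.90113569  1.64088495] 0.016881434309568778 14.875
clock deg 281.73665368657606 0.037809750896915725
284.0 [[0.05, -0.0], [0.11, -0.01]] 0.55755 0.15455 tang [ 0.99 -0.14]
288.0 [[0.05, -0.01], [0.1, -0.02]] 0.56005 0.15405 tang [ 0.98 -0.21]
292.0 [[0.05, -0.01], [0.1, -0.02]] 0.56255 0.15355 tang [ 0.96 -0.28]
296.0 [[0.05, -0.02], [0.1, -0.04]] 0.56505 0.15255 tang [ 0.94 -0.35]
300.0 [[0.05, -0.02], [0.1, -0.04]] 0.56755 0.15155 tang [ 0.91 -0.41]
304.0 [[0.05, -0.02], [0.1, -0.04]] 0.57005 0.15055 tang [ 0.88 -0.47]
308.0 [[0.04, -0.03], [0.09, -0.06]] 0.5723 0.14905 tang [ 0.85 -0.53]
312.0 [[0.04, -0.03], [0.09, -0.06]] 0.57455 0.14755 tang [ 0.81 -0.59]
316.0 [[0.04, -0.03], [0.08, -0.06]] 0.57655 0.14605 tang [ 0.76 -0.65]
320.0 [[0.04, -0.04], [0.08, -0.07]] 0.57855 0.1443 tang [ 0.72 -0.7 ]
324.0 [[0.04, -0.04], [0.07, -0.08]] 0.5803 0.1423 tang [ 0.67 -0.75]
328.0 [[0.04, -0.04], [0.07, -0.08]] 0.58205 0.1403 tang [ 0.61 -0.79]
332.0 [[0.03, -0.04], [0.06, -0.09]] 0.58355 0.13805 tang [ 0.56 -0.83]
336.0 [[0.03, -0.04], [0
[... 1069 characters left out ...]
-0.05, -0.1]] 0.5848 0.0978 tang [-0.5  -0.86]
400.0 [[-0.03, -0.04], [-0.06, -0.09]] 0.5833 0.09555 tang [-0.56 -0.83]
404.0 [[-0.03, -0.04], [-0.06, -0.08]] 0.5818 0.09355 tang [-0.62 -0.79]
408.0 [[-0.03, -0.04], [-0.07, -0.08]] 0.58005 0.09155 tang [-0.67 -0.74]
412.0 [[-0.03, -0.04], [-0.07, -0.08]] 0.5783 0.08955 tang [-0.72 -0.69]
416.0 [[-0.04, -0.04], [-0.08, -0.07]] 0.5763 0.0878 tang [-0.77 -0.64]
420.0 [[-0.04, -0.03], [-0.08, -0.07]] 0.5743 0.08605 tang [-0.81 -0.58]
424.0 [[-0.05, -0.03], [-0.09, -0.05]] 0.57205 0.0848 tang [-0.85 -0.53]
428.0 [[-0.05, -0.03], [-0.09, -0.06]] 0.5698 0.0833 tang [-0.88 -0.47]
432.0 [[-0.05, -0.02], [-0.1, -0.04]] 0.5673 0.0823 tang [-0.92 -0.4 ]
```

Emit:
step_arm --pt "0.05 0 0 0 0 0 255" --pt "0.11 -0.01 0 0 0 0 255" --pt "0.11 -0.01 0 0 0 0 255"

```text
time_s: 15.25
position: [0.5574, 0.1545, 0.0925]
orientation: [[-0.097, 0.995, -0.001], [0.995, 0.097, -0.0], [-0.0, -0.001, -1.0]]
ft_force: [-2.4, -2.8, 3.6]
gripper_width: 0.017
```

Emit:
step_arm --pt "0.05 -0.01 0 0 0 0 255" --pt "0.1 -0.02 0 0 0 0 255" --pt "0.1 -0.02 0 0 0 0 255"

```text
time_s: 15.62
position: [0.5601, 0.154, 0.0925]
orientation: [[-0.097, 0.995, -0.0], [0.995, 0.097, -0.0], [-0.0, -0.0, -1.0]]
ft_force: [-3.3, -3.1, 3.6]
gripper_width: 0.0171
```

Emit:
step_arm --pt "0.05 -0.01 0 0 0 0 255" --pt "0.1 -0.02 0 0 0 0 255" --pt "0.1 -0.02 0 0 0 0 255"

```text
time_s: 16.0
position: [0.5625, 0.1534, 0.0925]
orientation: [[-0.097, 0.995, -0.001], [0.995, 0.097, -0.0], [-0.0, -0.001, -1.0]]
ft_force: [-3.8, -2.6, 4.9]
gripper_width: 0.0172
```

Emit:
step_arm --pt "0.05 -0.02 0 0 0 0 255" --pt "0.1 -0.04 0 0 0 0 255" --pt "0.1 -0.04 0 0 0 0 255"

```text
time_s: 16.38
position: [0.5649, 0.1526, 0.0925]
orientation: [[-0.097, 0.995, -0.001], [0.995, 0.097, -0.0], [-0.0, -0.001, -1.0]]
ft_force: [-4.2, -2.7, 5.1]
gripper_width: 0.0169
```

Emit:
step_arm --pt "0.05 -0.02 0 0 0 0 255" --pt "0.1 -0.04 0 0 0 0 255" --pt "0.1 -0.04 0 0 0 0 255"

```text
time_s: 16.75
position: [0.5675, 0.1515, 0.0925]
orientation: [[-0.097, 0.995, -0.001], [0.995, 0.097, -0.0], [-0.0, -0.001, -1.0]]
ft_force: [-4.0, -3.4, 3.3]
gripper_width: 0.0168
```

Emit:
step_arm --pt "0.05 -0.02 0 0 0 0 255" --pt "0.1 -0.04 0 0 0 0 255" --pt "0.1 -0.04 0 0 0 0 255"

```text
time_s: 17.12
position: [0.5698, 0.1504, 0.0925]
orientation: [[-0.097, 0.995, -0.001], [0.995, 0.097, -0.0], [-0.0, -0.001, -1.0]]
ft_force: [-5.0, -4.6, 4.7]
gripper_width: 0.0172
```

Emit:
step_arm --pt "0.04 -0.03 0 0 0 0 255" --pt "0.09 -0.06 0 0 0 0 255" --pt "0.09 -0.06 0 0 0 0 255"

```text
time_s: 17.5
position: [0.572, 0.1491, 0.0925]
orientation: [[-0.097, 0.995, -0.001], [0.995, 0.097, -0.0], [-0.0, -0.001, -1.0]]
ft_force: [-4.7, -2.3, 5.7]
gripper_width: 0.0167
```

Emit:
step_arm --pt "0.04 -0.03 0 0 0 0 255" --pt "0.09 -0.06 0 0 0 0 255" --pt "0.09 -0.06 0 0 0 0 255"

```text
time_s: 17.88
position: [0.5741, 0.1476, 0.0925]
orientation: [[-0.097, 0.995, -0.001], [0.995, 0.097, -0.0], [0.0, -0.001, -1.0]]
ft_force: [-4.3, -2.3, 5.7]
gripper_width: 0.017
```

Emit:
step_arm --pt "0.04 -0.03 0 0 0 0 255" --pt "0.08 -0.06 0 0 0 0 255" --pt "0.08 -0.06 0 0 0 0 255"

```text
time_s: 18.25
position: [0.5762, 0.146, 0.0925]
orientation: [[-0.097, 0.995, -0.001], [0.995, 0.097, -0.0], [-0.0, -0.001, -1.0]]
ft_force: [-5.1, -2.7, 5.8]
gripper_width: 0.0173
```

Emit:
step_arm --pt "0.04 -0.04 0 0 0 0 255" --pt "0.08 -0.07 0 0 0 0 255" --pt "0.08 -0.07 0 0 0 0 255"

```text
time_s: 18.62
position: [0.578, 0.1444, 0.0925]
orientation: [[-0.097, 0.995, -0.001], [0.995, 0.097, -0.0], [0.0, -0.001, -1.0]]
ft_force: [-5.7, -2.0, 6.7]
gripper_width: 0.0168
```

Emit:
step_arm --pt "0.04 -0.04 0 0 0 0 255" --pt "0.07 -0.08 0 0 0 0 255" --pt "0.07 -0.08 0 0 0 0 255"

```text
time_s: 19.0
position: [0.5798, 0.1425, 0.0925]
orientation: [[-0.097, 0.995, -0.001], [0.995, 0.097, 0.0], [0.0, -0.001, -1.0]]
ft_force: [-6.0, -1.7, 5.3]
gripper_width: 0.0169
```

Emit:
step_arm --pt "0.04 -0.04 0 0 0 0 255" --pt "0.07 -0.08 0 0 0 0 255" --pt "0.07 -0.08 0 0 0 0 255"

```text
time_s: 19.38
position: [0.5814, 0.1406, 0.0925]
orientation: [[-0.097, 0.995, -0.002], [0.995, 0.097, 0.0], [0.0, -0.002, -1.0]]
ft_force: [-6.0, -1.1, 6.2]
gripper_width: 0.0169
```

Emit:
step_arm --pt "0.03 -0.04 0 0 0 0 255" --pt "0.06 -0.09 0 0 0 0 255" --pt "0.06 -0.09 0 0 0 0 255"

```text
time_s: 19.75
position: [0.5831, 0.1382, 0.0925]
orientation: [[-0.097, 0.995, -0.001], [0.995, 0.097, 0.0], [0.0, -0.001, -1.0]]
ft_force: [-4.9, -2.1, 5.4]
gripper_width: 0.0171
```

Emit:
step_arm --pt "0.03 -0.04 0 0 0 0 255" --pt "0.06 -0.09 0 0 0 0 255" --pt "0.06 -0.09 0 0 0 0 255"

```text
time_s: 20.12
position: [0.5845, 0.1361, 0.0925]
orientation: [[-0.097, 0.995, -0.002], [0.995, 0.097, 0.0], [0.0, -0.002, -1.0]]
ft_force: [-6.0, -0.5, 6.6]
gripper_width: 0.0168
```

Emit:
step_arm --pt "0.02 -0.04 0 0 0 0 255" --pt "0.05 -0.09 0 0 0 0 255" --pt "0.05 -0.09 0 0 0 0 255"

```text
time_s: 20.5
position: [0.5857, 0.134, 0.0925]
orientation: [[-0.097, 0.995, -0.002], [0.995, 0.097, 0.0], [0.001, -0.002, -1.0]]
ft_force: [-7.6, 0.2, 6.4]
gripper_width: 0.0168
```

Emit:
step_arm --pt "0.02 -0.05 0 0 0 0 255" --pt "0.04 -0.1 0 0 0 0 255" --pt "0.04 -0.1 0 0 0 0 255"

```text
time_s: 20.88
position: [0.5867, 0.1316, 0.0925]
orientation: [[-0.097, 0.995, -0.001], [0.995, 0.097, 0.001], [0.001, -0.001, -1.0]]
ft_force: [-6.4, 0.4, 6.6]
gripper_width: 0.0166
```

Emit:
step_arm --pt "0.02 -0.05 0 0 0 0 255" --pt "0.04 -0.1 0 0 0 0 255" --pt "0.04 -0.1 0 0 0 0 255"

```text
time_s: 21.25
position: [0.5877, 0.129, 0.0925]
orientation: [[-0.097, 0.995, -0.001], [0.995, 0.097, 0.0], [0.001, -0.001, -1.0]]
ft_force: [-5.0, 0.7, 5.6]
gripper_width: 0.0168
```

Emit:
step_arm --pt "0.01 -0.05 0 0 0 0 255" --pt "0.02 -0.1 0 0 0 0 255" --pt "0.02 -0.1 0 0 0 0 255"

```text
time_s: 21.62
position: [0.5883, 0.1267, 0.0925]
orientation: [[-0.097, 0.995, -0.001], [0.995, 0.097, 0.001], [0.001, -0.001, -1.0]]
ft_force: [-5.4, 1.5, 4.9]
gripper_width: 0.0171
```

Emit:
step_arm --pt "0.02 -0.05 0 0 0 0 255" --pt "0.03 -0.1 0 0 0 0 255" --pt "0.03 -0.1 0 0 0 0 255"

```text
time_s: 22.0
position: [0.5889, 0.1243, 0.0925]
orientation: [[-0.097, 0.995, -0.001], [0.995, 0.097, 0.001], [0.001, -0.001, -1.0]]
ft_force: [-5.8, 1.8, 5.5]
gripper_width: 0.0169
```

Emit:
step_arm --pt "0 -0.06 0 0 0 0 255" --pt "0.01 -0.11 0 0 0 0 255" --pt "0.01 -0.11 0 0 0 0 255"

```text
time_s: 22.38
position: [0.5894, 0.1217, 0.0925]
orientation: [[-0.097, 0.995, -0.001], [0.995, 0.097, 0.001], [0.001, -0.001, -1.0]]
ft_force: [-5.8, 1.7, 5.0]
gripper_width: 0.0172
```

Emit:
step_arm --pt "0 -0.05 0 0 0 0 255" --pt "0.01 -0.11 0 0 0 0 255" --pt "0.01 -0.11 0 0 0 0 255"

```text
time_s: 22.75
position: [0.5896, 0.1188, 0.0925]
orientation: [[-0.097, 0.995, -0.001], [0.995, 0.097, 0.001], [0.001, -0.001, -1.0]]
ft_force: [-5.7, 1.3, 5.3]
gripper_width: 0.0171
```

Emit:
step_arm --pt "0 -0.05 0 0 0 0 255" --pt "0 -0.1 0 0 0 0 255" --pt "0 -0.1 0 0 0 0 255"

```text
time_s: 23.12
position: [0.5897, 0.1165, 0.0925]
orientation: [[-0.096, 0.995, -0.001], [0.995, 0.096, 0.001], [0.001, -0.001, -1.0]]
ft_force: [-5.5, 1.5, 4.1]
gripper_width: 0.017
```

Emit:
step_arm --pt "-0.01 -0.05 0 0 0 0 255" --pt "-0.01 -0.11 0 0 0 0 255" --pt "-0.01 -0.11 0 0 0 0 255"

```text
time_s: 23.5
position: [0.5896, 0.1139, 0.0925]
orientation: [[-0.096, 0.995, -0.001], [0.995, 0.096, 0.001], [0.001, -0.001, -1.0]]
ft_force: [-5.1, 3.8, 4.6]
gripper_width: 0.0169
```

Emit:
step_arm --pt "-0.01 -0.05 0 0 0 0 255" --pt "-0.02 -0.1 0 0 0 0 255" --pt "-0.02 -0.1 0 0 0 0 255"

```text
time_s: 23.88
position: [0.5893, 0.1115, 0.0925]
orientation: [[-0.096, 0.995, -0.0], [0.995, 0.096, 0.002], [0.002, -0.0, -1.0]]
ft_force: [-4.2, 4.0, 4.6]
gripper_width: 0.0165
```

Emit:
step_arm --pt "-0.01 -0.05 0 0 0 0 255" --pt "-0.02 -0.11 0 0 0 0 255" --pt "-0.02 -0.11 0 0 0 0 255"

```text
time_s: 24.25
position: [0.5887, 0.1082, 0.0925]
orientation: [[-0.097, 0.995, -0.001], [0.995, 0.097, 0.001], [0.001, -0.0, -1.0]]
ft_force: [-4.7, -0.6, 5.4]
gripper_width: 0.017
```

Emit:
step_arm --pt "-0.01 -0.05 0 0 0 0 255" --pt "-0.03 -0.1 0 0 0 0 255" --pt "-0.03 -0.1 0 0 0 0 255"

```text
time_s: 24.62
position: [0.5879, 0.1051, 0.0925]
orientation: [[-0.097, 0.995, -0.001], [0.995, 0.097, -0.0], [-0.0, -0.001, -1.0]]
ft_force: [-5.5, 0.8, 4.8]
gripper_width: 0.0169
```

Emit:
step_arm --pt "-0.02 -0.05 0 0 0 0 255" --pt "-0.04 -0.1 0 0 0 0 255" --pt "-0.04 -0.1 0 0 0 0 255"

```text
time_s: 25.0
position: [0.5871, 0.1029, 0.0925]
orientation: [[-0.097, 0.995, -0.0], [0.995, 0.097, 0.0], [0.0, -0.0, -1.0]]
ft_force: [-4.2, 1.3, 3.4]
gripper_width: 0.017
```

Emit:
step_arm --pt "-0.02 -0.05 0 0 0 0 255" --pt "-0.04 -0.09 0 0 0 0 255" --pt "-0.04 -0.09 0 0 0 0 255"

```text
time_s: 25.38
position: [0.5862, 0.1008, 0.0925]
orientation: [[-0.097, 0.995, 0.0], [0.995, 0.097, 0.001], [0.001, 0.0, -1.0]]
ft_force: [-4.3, 3.1, 3.8]
gripper_width: 0.017
```

Emit:
step_arm --pt "-0.02 -0.05 0 0 0 0 255" --pt "-0.05 -0.1 0 0 0 0 255" --pt "-0.05 -0.1 0 0 0 0 255"

```text
time_s: 25.75
position: [0.5853, 0.0989, 0.0926]
orientation: [[-0.096, 0.995, 0.001], [0.995, 0.096, 0.002], [0.002, 0.001, -1.0]]
ft_force: [-3.2, 5.8, 1.9]
gripper_width: 0.0174
```

Emit:
step_arm --pt "-0.03 -0.04 0 0 0 0 255" --pt "-0.06 -0.09 0 0 0 0 255" --pt "-0.06 -0.09 0 0 0 0 255"

```text
time_s: 26.12
position: [0.5845, 0.0974, 0.0927]
orientation: [[-0.096, 0.995, 0.002], [0.995, 0.096, 0.003], [0.003, 0.003, -1.0]]
ft_force: [-0.7, 9.8, 0.5]
gripper_width: 0.0169
```

Emit:
step_arm --pt "-0.03 -0.04 0 0 0 0 255" --pt "-0.03 -0.04 0 0 0 0 255" --pt "-0.03 -0.04 0 0 0 0 255"

```text
time_s: 26.5
position: [0.5841, 0.0968, 0.0927]
orientation: [[-0.096, 0.995, 0.003], [0.995, 0.096, 0.003], [0.003, 0.003, -1.0]]
ft_force: [-0.9, 12.3, -0.2]
gripper_width: 0.0168
```

```bash
python3 look.py stop wrist
```

```text
[0.58411176 0.09680174 0.09271893] [-0.88956086 12.26754881 -0.24927944] 0.01678999896801546 26.5
clock deg 37.91984506072716 0.03793593065667692
```

View pics/stop_wrist.png

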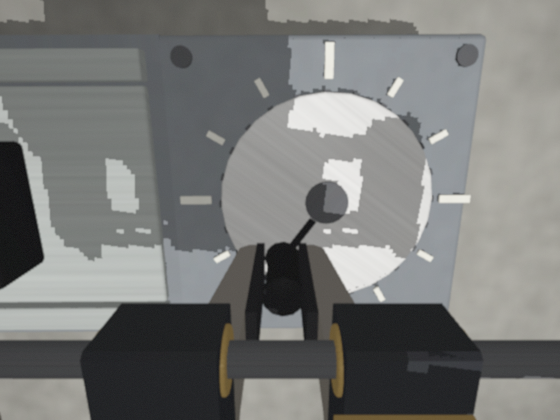

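The force rose 3 → 8 → 10 N over about 3 mm at ~1:16, well above the 2–4 N drag, so it's at the stop. I'll release, rise, and move over to the bar.

Emit:
step_arm --pt "0 0 0 0 0 0 100" --pt "0 0 0 0 0 0 100" --pt "0 0 0 0 0 0 100" --pt "0 0 0 0 0 0 100" --pt "0 0 1 0 0 0 100" --pt "0 0 2.5 0 0 0 100" --pt "0 0 3 0 0 0 100" --pt "-0.9 -1.2 3 0 0 0 100" --pt "-0.9 -3.2 3 0 0 0 100" --pt "-0.9 -5.0 3 0 0 0 100" --pt "-0.9 -5.0 3 0 0 0 100" --pt "-0.9 -5.0 3 0 0 0 100"

```text
time_s: 28.05
position: [0.5599, -0.0301, 0.1671]
orientation: [[-0.096, 0.995, -0.001], [0.995, 0.096, 0.0], [0.0, -0.001, -1.0]]
ft_force: [0.0, 1.4, -0.3]
gripper_width: 0.0559
```

```bash
python3 look.py bar wrist top; python3 - <<'E'
from h import *
from station import robot
d=robot.snapshot("wrist");np.save("bar.npy",d,allow_pickle=True)
E
```

```text
[ 0.55992465 -0.03014464  0.1670503 ] [ 0.02274164  1.35760016 -0.31309056] 0.055851252261971775 28.05
clock deg 92.66724749064433 0.1473578807916433
```

View pics/bar_wrist.png

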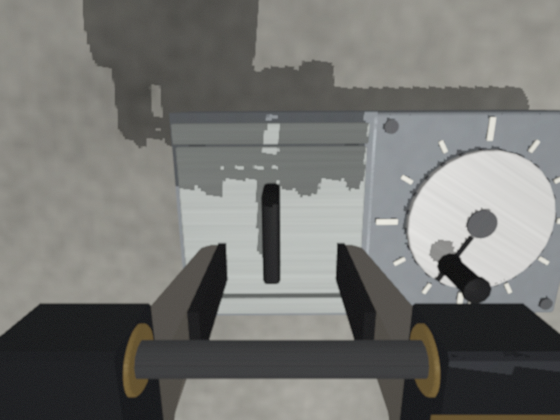

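The bar sits between the jaws at columns 263–280, its top face reaching row 283. The knob stands at about 1:15.

```bash
python3 - <<'E'
from h import *
d=np.load("bar.npy",allow_pickle=True).item();f=d["frame"];g=cv2.cvtColor(f,cv2.COLOR_BGR2GRAY)
m=(g<60).astype(np.uint8);n,l,st,c=cv2.connectedComponentsWithStats(m)
for i in range(1,n):
    if st[i][4]>300 and 250<c[i][0]<300 and 170<c[i][1]<290: print(st[i],c[i])
cv2.imwrite("pics/barc.png",cv2.resize(f[170:295,230:320],None,fx=4,fy=4,interpolation=cv2.INTER_CUBIC))
for p in((271.5,283),(264,283),(279.5,283),(271,186)): print(p,onz(d,p,.1105),onz(d,p,.0765))
yaw=np.radians(5.75);C=np.array([.552,.117])
for D in (.145,.15):print(C+D*np.array([np.sin(yaw),-np.cos(yaw)]))
E
```

```text
[ 260  183   18   99 1595] [269.33103448 231.39247649]
(271.5, 283) [ 0.59732189 -0.03228033  0.1105    ] [ 0.61516995 -0.03153267  0.0765    ]
(264, 283) [ 0.59780757 -0.03728406  0.1105    ] [ 0.61573107 -0.03731356  0.0765    ]
(279.5, 283) [ 0.59680381 -0.02694288  0.1105    ] [ 0.61457141 -0.02536623  0.0765    ]
(271, 186) [ 0.53114134 -0.03854952  0.1105    ] [ 0.53871043 -0.03877557  0.0765    ]
[ 0.56652727 -0.02727044]
[ 0.56702821 -0.03224528]
```

View pics/barc.png

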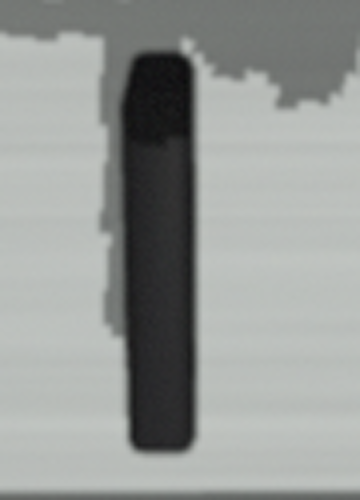

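Emit:
step_arm --pt "0.24 -0.22 -1 0 0 0 100" --pt "0.24 -0.22 -2.2 0 0 0 100" --pt "0.24 -0.22 -3.0 0 0 0 100" --pt "0.24 -0.22 -3.1 0 0 0 100" --pt "0.24 -0.22 -3.1 0 0 0 255" --pt "0.24 -0.22 -3.1 0 0 0 255" --pt "0.24 -0.22 -3.1 0 0 0 255" --pt "0.24 -0.22 -3.1 0 0 0 255" --pt "0.24 -0.22 -3.1 0 0 0 255" --pt "0.24 -0.22 -3.1 0 0 0 255" --newtons 10

```text
time_s: 29.45
position: [0.5665, -0.0365, 0.0904]
orientation: [[-0.097, 0.995, 0.001], [0.995, 0.097, -0.001], [-0.001, 0.0, -1.0]]
ft_force: [-0.6, -6.1, 2.9]
gripper_width: 0.012
```

The bar is gripped at 12.0 mm. I'll pull gently first to test the lock.

Emit:
step_arm --pt "0 -0.04 0 0 0 0 255" --pt "0.01 -0.08 0 0 0 0 255" --pt "0.01 -0.08 0 0 0 0 255"

```text
time_s: 29.82
position: [0.5665, -0.0374, 0.0904]
orientation: [[-0.097, 0.995, 0.0], [0.995, 0.097, 0.001], [0.001, 0.0, -1.0]]
ft_force: [-1.0, 2.5, 5.9]
gripper_width: 0.0117
```

Emit:
step_arm --pt "0 -0.03 0 0 0 0 255" --pt "0.01 -0.06 0 0 0 0 255" --pt "0.01 -0.06 0 0 0 0 255"

```text
time_s: 30.2
position: [0.5666, -0.0388, 0.0904]
orientation: [[-0.097, 0.995, -0.0], [0.995, 0.097, 0.001], [0.001, -0.0, -1.0]]
ft_force: [-1.9, 1.8, 6.7]
gripper_width: 0.0117
```

Emit:
step_arm --pt "0 -0.03 0 0 0 0 255" --pt "0.01 -0.08 0 0 0 0 255" --pt "0.01 -0.08 0 0 0 0 255"

```text
time_s: 30.58
position: [0.5668, -0.0408, 0.0903]
orientation: [[-0.097, 0.995, -0.0], [0.995, 0.097, 0.001], [0.001, -0.0, -1.0]]
ft_force: [-1.7, 1.9, 7.1]
gripper_width: 0.0121
```

It has moved over 4 mm at about 2 N, so it's unlocked. I'll slide it open.

Emit:
step_arm --pt "0.02 -0.2 0 0 0 0 255" --pt "0.04 -0.4 0 0 0 0 255" --pt "0.06 -0.6 0 0 0 0 255" --pt "0.08 -0.8 0 0 0 0 255" --pt "0.1 -1.0 0 0 0 0 255" --pt "0.12 -1.2 0 0 0 0 255" --pt "0.14 -1.4 0 0 0 0 255" --pt "0.16 -1.6 0 0 0 0 255" --pt "0.18 -1.8 0 0 0 0 255" --pt "0.2 -2.0 0 0 0 0 255" --pt "0.22 -2.2 0 0 0 0 255" --pt "0.23 -2.32 0 0 0 0 255" --pt "0.23 -2.32 0 0 0 0 255"

```text
time_s: 32.2
position: [0.5728, -0.0992, 0.0904]
orientation: [[-0.097, 0.995, 0.0], [0.995, 0.097, 0.0], [0.0, 0.0, -1.0]]
ft_force: [-0.5, 0.4, 5.5]
gripper_width: 0.0116
```

Emit:
step_arm --pt "0 0 0 0 0 0 100" --pt "0 0 0 0 0 0 100" --pt "0 0 0 0 0 0 100" --pt "0 0 0 0 0 0 100" --pt "0 0 1 0 0 0 100" --pt "0 0 3 0 0 0 100" --pt "0 0 5 0 0 0 100" --pt "-2 0 6 0 0 0 100" --pt "-2 0 6 0 0 0 100" --pt "-2 0 6 0 0 0 100"

```text
time_s: 33.45
position: [0.523, -0.0994, 0.24]
orientation: [[-0.097, 0.995, 0.001], [0.995, 0.097, -0.0], [-0.0, 0.001, -1.0]]
ft_force: [0.3, 0.4, -0.1]
gripper_width: 0.0559
```

```bash
python3 - <<'E'
from h import *
from station import robot
d=robot.snapshot("wrist");cv2.imwrite("pics/end_w.png",d["frame"]);cv2.imwrite("pics/end_s.png",robot.snapshot("side")["frame"])
s=robot.get_state();print(s["ft_force"],s["position"],s["time_s"])
E
```

```text
[ 0.1242169  -0.17839353  0.26279382] [ 0.52309316 -0.0992961   0.23921249] 33.55
```

View pics/end_w.png

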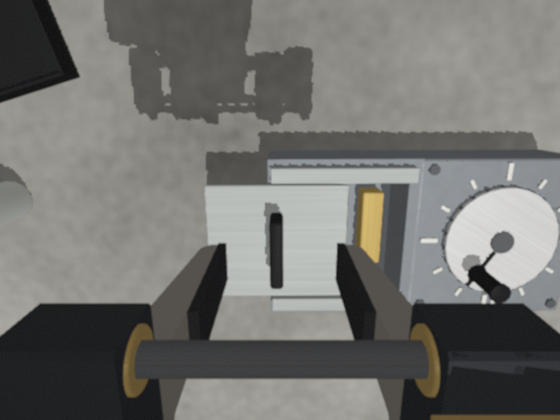

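View pics/end_s.png

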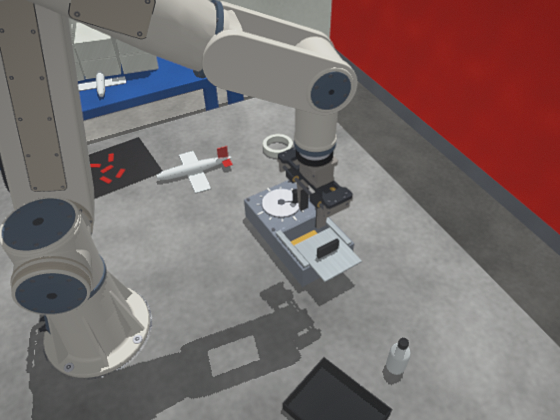

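The cover is open: its bar is at (277,250) and the yellow contents at (370,215). Last, I'll measure the bar from pixels and hand in.

```bash
python3 - <<'E'
from h import *
from station import robot
d=robot.snapshot("wrist");p=onz(d,(276.5,288),.1105);b=np.array([.5973,-.0330])
print(p,"slid",np.hypot(*(p[:2]-b)))
print(robot.sign_off())
E
```

```text
[ 0.60258144 -0.09571215  0.1105    ] slid 0.06293415234742127
the job is handed in; nothing more can be done
None
```

The lockbox is open and the job is handed in at about 33.6 s of the 67 s allowed. The hand-in itself reported no verdict.

- **Dialling:** I turned the knob clockwise past 9 once and stopped at 9 (TCP at 270.2°). I then went anticlockwise past 7 once and stopped at 7 the second time (210.3°). The last turn was clockwise in steps of about 2.7 mm.
- **Stop:** The dial came up against its stop at about 1:16. The tangential force there had risen from about 3 to 10 N, so I went no further.
- **Cover:** A gentle first pull moved it over 4 mm at about 2 N, so the lock had released. I then slid it open, let go and moved the hand clear.

**Last checks:**
- The final picture put the bar 62.9 mm from where it started, and the arm's travel gave 63 mm. I stopped about 2 mm short of the end stop on purpose; 55 mm was needed.
- The wrist force was about 0.3 N after letting go, and nothing was touching.
- In the side picture the tape, glue, model and tray look to be where they started; I did not measure them.

No check failed. My first two estimates of the bar's position differed by about 1 cm, so I took a closer picture before gripping it.

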